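Shim the short foot of a rocking bench power supply

TASK

The grey bench power supply rocks because one foot has lost its rubber pad: without grasping or lifting anything, push the orange wedge along the bench, thin edge first, under that short foot until it is snug and the supply stands level. Then press down firmly with the fingertips for about a second on the blue dot on top of the supply, right above that foot, to prove that it no longer rocks, and move clear. Leave the supply where it stands and do not disturb the other things on the bench.

Things in the scene. Friction and masses are not known exactly. Their poses are not given: they have to be found in the camera images.
- psu: Loose 2 kg bench power supply: grey case 160 (x) x 240 (y) mm, flat top 130 mm above the bench, black control panel on its +x side. Origin: centre of the footprint at bench level; z up. Square 20 mm feet centred at x = +-60, y = +-100 mm: three of black rubber, 20 mm high, on which it stands level, and a short brass one at (+60, +100). It slides if shoved hard.
- short_foot (a point): Centre of the underside of the short brass foot, 20 x 20 mm, which ends 8 mm above the bench, 20 mm inside the supply's +y and +x faces; the case's underside is 20 mm above the bench. Axes as the power supply's.
- corner (a point): Centre of the blue dot (28 mm across) on the flat top of the power supply, straight above the short foot, 130 mm above the bench. Unshimmed, about 2 to 4 N down here tips the supply until the foot meets the bench (0.08 rad). Axes as the power supply's.
- wedge: Orange wedge, 80 g, 94 (x) x 50 (y) mm. Origin: centre of underside; z up. Thin edge (2 mm) at x = +47; ramp rises 1 in 7 to 14 mm at x = -37; then a push tab 26 mm high, back face at x = -47. Bites when the foot's centre reaches wedge x = +15 (y near 0), is right to about +7, resisting by a few N, and stays when let go; deeper it tilts or shoves the supply.
- mug: Terracotta-coloured mug, 88 mm high, 78 mm across; bystander. Origin: centre of underside.
- buggy: Black toy-size robot car with four wheels, 170 x 130 x 60 mm; bystander. Origin: centre of underside.
- meter: Yellow hand multimeter lying flat, 150 x 78 x 41 mm; bystander. Origin: centre of underside.
- screwdriver: Screwdriver lying on the bench, handle to -x; bystander.
- spray: Upright spray can, 52 mm across, 160 mm high; bystander. Origin: centre of underside.
- spare_block: Wooden packing block 50 x 50 x 20 mm, not needed; bystander. Origin: centre of underside.
Not all that is in view belongs to the job. Several things have the shape of the wedge; the one meant has the colours described above.

How it is judged:
On the way, in this order (a step that is already met when the one before it is completed fails the run):
1. the wedge is under the short foot and bears on it, the supply level (x of short_foot in the frame of wedge between -0.005 and 0.023 m and y of short_foot in the frame of wedge between -0.018 and 0.018 m and contact force between wedge and psu above 0.3 N and angle between psu's own z axis and vertical below 0.01 rad), for 0.2 s.
2. the fingertips press down on the blue dot with more than 4.5 N and the supply does not rock (all of step 1 and contact force between the fingers and psu above 4.5 N and horizontal distance between the grasp point and corner below 0.05 m and height (world z) of the grasp point above 0.12 m), for 0.3 s.
At the end, for the whole second after the job is handed in: The wedge lies under the short foot and bears it (force over 0.3 N; foot centre between x = -5 and +23 mm of the wedge and within 18 mm of its middle line), the power supply is level within 0.010 rad, within 30 mm of where it stood, and both are at rest (all of step 1 and distance of psu from where it was at the start of the episode below 0.03 m and linear speed of each of psu, wedge below 0.01 m/s); the robot touches nothing.
It fails at once if the wedge is lifted or carried off the bench, or tipped up (height (world z) of wedge above 0.012 m or angle between wedge's own z axis and vertical above 0.3 rad).
It fails at once if the power supply is lifted or tipped over (height (world z) of psu above 0.015 m or angle between psu's own z axis and vertical above 0.13 rad).
It fails at once if the power supply is shoved more than 40 mm (distance of psu from where it was at the start of the episode above 0.04 m).
It fails at once if a bystander is moved more than 30 mm (distance of any of mug, buggy, meter, screwdriver, spray, spare_block from where it was at the start of the episode above 0.03 m).
It also fails if it takes over 58 s, if anything falls off the work surface, if the arm or the gripper's body presses on something with over 40 N, if the wrist force passes 120 N, or if a joint passes its speed limit or range.

ROBOT

A 7-joint arm with a two-finger parallel gripper is mounted at the origin on the work surface. World frame = base frame: x ahead of the robot, y to its left, z up, the work surface at z = 0. Lengths are in m, angles in rad, forces in N, time in s.
With the tool pointing down it reaches from about 0.375 to 0.925 m from the base axis. Payload 3.1 kg.
Tool frame: the origin (TCP) lies between the finger pads; the fingertips stand bot.tips_ahead ahead of it and the grasp point (between the pads) lies 8 mm behind it (bot.tips_ahead is the distance from the TCP to the fingertips, in m); z points along the fingers, y is the line along which they close (so a half turn about z gives the same grasp; the last joint's range is limited). The gripper opens to 85 mm and grips with 20 to 120 N. Pads are 22 mm wide; open, the fingers measure 114 mm over their backs; the gripper's body (76 mm by 85 mm) begins 54 mm behind the grasp point. The pads swing forward as they close: fully open they stand 13 mm farther back than shut.
Start: joints at [-1.448, 0.383, 0.044, 1.598, -0.018, 1.161, -0.05], TCP at [0.142, 0.634, 0.242] pointing down, gripper open.
Joint ranges: [-2.61, 2.61], [-0.41, 2.15], [-1.48, 1.57], [0, 2.5], [-1.57, 4.71], [0.05, 1.97], [-2.85, 2.85]. Speed limits (rad/s): [2.79, 2.79, 3.14, 3.14, 3.14, 3.14, 3.14].

INTERFACE

Orientations are given as a unit quaternion [x, y, z, w].
In Python, from cell import bot, imaging gives the robot as it stands. The module is installed in compiled form; this text tells all that it offers.
- The arm moves only by the tool move_arm, never from a script. Its argument "rows" is one flat list of numbers, 7 for each row, row after row: the closure, from -1 (fully open) to 1 (shut), so that 0 is half open, then the shift along the tool's x, y, z in m, then the turn, a rotation vector about the tool's x, y, z in rad. A call has 1 to 10 rows; each row is the pose to reach, as a shift and turn from the pose commanded when the call began, along the tool's axes at that moment; what a row does not reach only later rows make up. A row lasts 1/10 s, in which the tool goes at most 50 mm and 8.59 degrees, less where a joint would pass 70% of its speed; a pose out of reach is approached as far as the arm can. A call with a gripper value outside its range is refused whole. The fingers move at their own pace and stop on an object; "squeeze" is the grip in N (left out, the last holds). Time passes only in rows, so rows that repeat a pose let the fingers close. It gives the time, the measured TCP pose, the force, the opening and the grip force at its end, in the units of the state.
- bot.read_state(): the state, without advancing time (a new reading comes with each control period).
- imaging.capture(name): name is "scene" or "top"; returns (picture, depth): 400x640x3 uint8, red, green, blue; 400x640 float32, m along the optical axis (not along the pixel's ray), 0 where there is no reading.
- imaging.camera_info(name): a dict with "mtx" (3x3 intrinsics, pixels), "k1" (the pictures are not rectified: a ray, as slopes to the right and down, at radius r is drawn at 1 + k1 r^2 times it, then the intrinsics apply), "extrinsics" (4x4, takes a point from world to camera coordinates). Camera axes: x right, y up, looking along -z (the intrinsics and any distortion apply to the point x, -y, -z); pixel columns grow to the right and rows downward; lengths in m; the calibration is good to about 2 mm. A picture is of the moment at which its call begins. camera_info takes no time and is no camera call.
- bot.job_done(): hands the job in; it is judged then, once.
The state is a dict: "time": time; "joint_pos": joint angles; "joint_velocities": joint speeds; "joint_torque": joint torques, N m; "tcp_pos": TCP position; "tcp_rot": TCP orientation; "ft_force": force on the tool from outside, world axes, zero at the start; "torque": the same for the moment, N m; "gripper_width": finger opening in m; "gripper_force": force on a finger pad.
Only numpy, scipy, OpenCV 4.12 (cv2) and the standard library are available. Lean on these libraries where they do the work, as an engineer would, in place of code of your own. Each camera call takes 0.05 s, during which the arm holds its last target. There are 200 camera calls.

## Working session

There is one attempt and no reset: what is moved stays moved. The work goes in short steps, Python scripts to look and compute and a tool call to move; the robot and the scene stay as the last step left them, time stands still between calls to the robot, and variables do not carry over. Pictures are saved under pics/ and viewed, at most 10 in all, crops included, and the job is handed in when it is done.

Besides the shell and the picture viewer there is one more tool, called after ">>>" as a command line: name --argument value ..., lists and objects as JSON in quotes. move_arm: Moves the arm, as the interface text tells. Its arguments: {"type":"object","properties":{"rows":{"type":"array","items":{"type":"number"}},"squeeze":{"type":"number"}},"required":["rows"]}

```bash
mkdir -p pics; cat > h.py <<'E'
import numpy as np, cv2
from cell import bot, imaging
def cap(n): 
    p,d=imaging.capture(n); return p,d,imaging.camera_info(n)
def rays(ci,uv):
    K=np.array(ci["mtx"]);uv=np.atleast_2d(np.array(uv,float))
    s=cv2.undistortPoints(uv[:,None],K,np.array([ci["k1"],0,0,0,0.]))[:,0]
    E=np.array(ci["extrinsics"]);R,t=E[:3,:3],E[:3,3]
    d=np.c_[s[:,0],-s[:,1],-np.ones(len(s))]
    return -R.T@t, d@R   # origin, dirs (unit depth)
def onplane(ci,uv,z):
    o,d=rays(ci,uv); return o+d*((z-o[2])/d[:,2])[:,None]
def cloud(ci,D):
    v,u=np.mgrid[:D.shape[0],:D.shape[1]]
    o,d=rays(ci,np.c_[u.ravel(),v.ravel()]); P=o+d*D.ravel()[:,None]
    return P.reshape(*D.shape,3)
E
python3 - <<'E'
from h import *
for n in("scene","top"):
    p,d,ci=cap(n); cv2.imwrite(f"pics/{n}0.png",p[...,::-1]); np.savez(f"{n}0.npz",p=p,d=d)
    print(n,rays(ci,[[320,200]]),ci["k1"],ci["mtx"])
s=bot.read_state();print(s["time"],s["tcp_pos"],s["tcp_rot"],s["ft_force"],s["gripper_width"],bot.tips_ahead)
E
```

```text
scene (array([1.42205135, 0.51216296, 0.92119886]), array([[-0.706195  , -0.38678181, -0.59311167]])) 0.032196884724370656 [[409.53904455   0.         316.89895123]
 [  0.         409.53904455 202.44572149]
 [  0.           0.           1.        ]]
top (array([0.27639771, 0.00202904, 1.15684358]), array([[ 0.20003155,  0.0145103 , -0.97972269]])) -0.07998878708361114 [[381.82636355   0.         322.01111176]
 [  0.         381.82636355 197.24748779]
 [  0.           0.           1.        ]]
0.1 [0.142169   0.63341767 0.2410108 ] [ 1.10129818e-01  9.93916493e-01 -1.19306253e-03 -7.32917717e-05] [ 0.31069758  0.29802267 -0.92924852] 0.08554312587898504 0.011
```

View pics/top0.png

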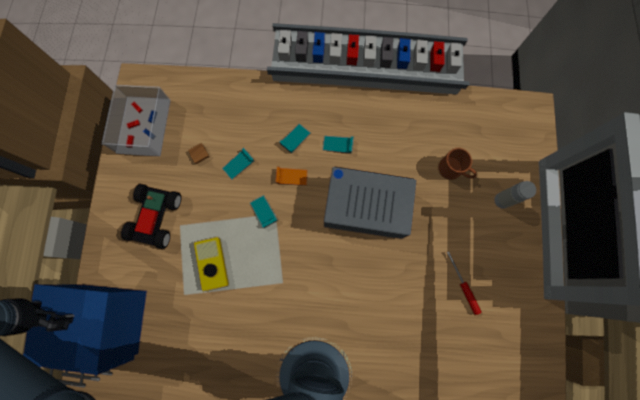

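View pics/scene0.png

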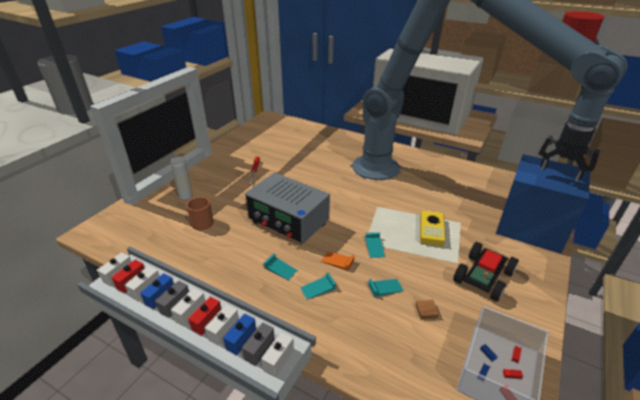

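The top view shows the supply at (370,203) with its blue dot at (338,174). The orange wedge is at (291,177), with its tab on the left side and the thin edge already facing the supply. Teal decoys lie around it. Next I'll measure the wedge and supply.

```bash
cat > meas.py <<'E'
from h import *
def meas(p,d,ci,verbose=True):
    hsv=cv2.cvtColor(p,cv2.COLOR_RGB2HSV); P=cloud(ci,d); r={}
    box=np.zeros(p.shape[:2],bool); box[130:260,255:430]=1
    m=(cv2.inRange(hsv,(6,190,120),(18,255,255))>0)&box
    n,l,st,c=cv2.connectedComponentsWithStats(m.astype(np.uint8)); k=1+np.argmax(st[1:,4]); m=l==k
    r["wm"]=m; r["wP"]=P[m]
    b=(cv2.inRange(hsv,(100,150,60),(125,255,255))>0)&box
    n,l,st,c=cv2.connectedComponentsWithStats(b.astype(np.uint8)); k=1+np.argmax(st[1:,4])
    r["dotpx"]=c[k]; r["dot"]=onplane(ci,c[k],.13)[0]; r["dotD"]=np.median(P[l==k],0)
    t=box&(P[...,2]>.115)&(P[...,2]<.15); t=cv2.morphologyEx(t.astype(np.uint8),cv2.MORPH_OPEN,np.ones((3,3)))
    r["top"]=t; cn=max(cv2.findContours(t,0,1)[0],key=cv2.contourArea)[:,0]
    r["psurect"]=cv2.minAreaRect((onplane(ci,cn,.13)[:,:2]*1000).astype(np.float32))
    T=P[t>0]; A=np.c_[T[:,:2],np.ones(len(T))]; r["plane"]=np.linalg.lstsq(A,T[:,2],rcond=None)[0]
    return r
E
python3 - <<'E'
from meas import *
np.set_printoptions(precision=4,suppress=True)
f=np.load("top0.npz");ci=imaging.camera_info("top");r=meas(f["p"],f["d"],ci)
print("dot",r["dotpx"],r["dot"],r["dotD"],"psu",r["psurect"],r["plane"])
W=r["wP"];print(len(W),"wedge z",np.percentile(W[:,2],[1,25,50,75,99]))
v,u=np.nonzero(r["wm"]);cn=max(cv2.findContours(r["wm"].astype(np.uint8),0,1)[0],key=cv2.contourArea)[:,0]
for z in(0,.008,.02):print(z,cv2.minAreaRect((onplane(ci,cn,z)[:,:2]*1000).astype(np.float32)))
for a in range(u.min(),u.max()+1,2):
    s=r["wm"][:,a];vv=np.nonzero(s)[0];P=cloud(ci,f["d"])[vv,a];print(a,vv.min(),vv.max(),np.median(P,0),f["p"][vv[len(vv)//2],a])
fl=cloud(ci,f["d"])[250:270,300:320].reshape(-1,3);print("bench z",np.median(fl,0))
# tall objects heights
P=cloud(ci,f["d"]);
for n,(a,b,c,d) in dict(bin=(280,370,30,145),bucket=(340,400,280,350)).items(): Q=P[a:b,c:d].reshape(-1,3);print(n,np.percentile(Q,[2,98],axis=0))
img=cv2.resize(f["p"][130:250,250:410],None,fx=5,fy=5,interpolation=cv2.INTER_CUBIC);cv2.imwrite("pics/crop0.png",img[...,::-1])
E
```

```text
dot [337.9508 173.4426] [ 0.5652 -0.027   0.13  ] [ 0.5655 -0.027   0.1292] psu ((495.7966613769531, -121.61540222167969), (237.27224731445312, 163.08253479003906), 85.38800811767578) [ 0.0007 -0.0013  0.128 ]
409 wedge z [-0.0017  0.0051  0.0078  0.0112  0.0271]
0 ((582.43115234375, 116.48191833496094), (95.29605865478516, 49.65378952026367), 88.37299346923828)
0.008 ((580.3148193359375, 115.6904296875), (94.63703918457031, 49.31039810180664), 88.37298583984375)
0.02 ((577.140380859375, 114.50321197509766), (93.64852905273438, 48.795372009277344), 88.37300872802734)
276 172 181 [0.5773 0.1625 0.0011] [126  68  18]
278 167 181 [0.5764 0.1535 0.025 ] [147  79   2]
280 168 182 [0.5794 0.1486 0.0127] [131  66   6]
282 168 182 [0.5809 0.1429 0.0108] [144  74   5]
284 168 183 [0.5793 0.1364 0.01  ] [148  78   4]
286 169 183 [0.5789 0.1303 0.0089] [148  78   6]
288 169 183 [0.5791 0.1241 0.0086] [148  79   6]
290 169 183 [0.5804 0.1181 0.0077] [149  80  10]
292 169 183 [0.5816 0.1122 0.0069] [148  80   9]
294 169 183 [0.5808 0.1055 0.0064] [148  79   8]
296 169 184 [0.5808 0.0995 0.0055] [148  79   6]
298 169 183 [0.5829 0.0934 0.0048] [149  80   8]
300 170 177 [0.591  0.0878 0.0046] [148  80   8]
302 170 177 [0.5921 0.0817 0.0026] [149  79   8]
304 170 176 [0.5945 0.0756 0.0029] [148  79   4]
306 170 176 [0.5936 0.0695 0.0025] [145  84  26]
bench z [ 0.3287  0.0368 -0.0013]
bin [[-0.0119  0.5059 -0.2118]
 [ 0.2115  1.0518  0.3634]]
bucket [[-0.0415 -0.0984 -0.0037]
 [ 0.0974  0.0939  0.4121]]
```

View pics/crop0.png

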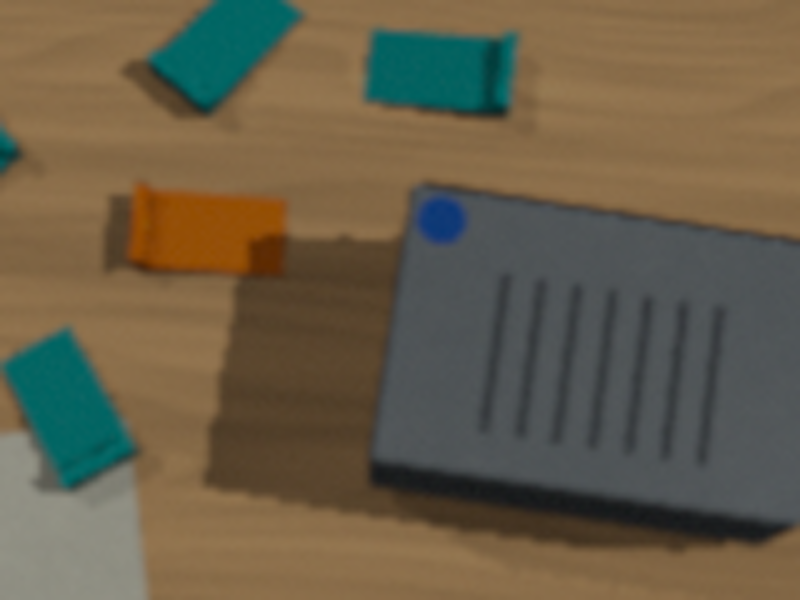

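The crop shows the wedge's ramp corners at roughly (155,188), (150,271), (285,200) and (283,275). The tab is on the left, and there is free bench behind it. Next I'll compute the wedge frame and the first move.

```bash
cat > go.py <<'E'
from h import *
from scipy.spatial.transform import Rotation as R
def go(pos,yaw,tilt=0.,quiet=False):
    """tool shift and rotvec from measured pose to: tcp pos, tool-x heading yaw(deg), tips leaned to -tool x by tilt"""
    s=bot.read_state(); c,sn=np.cos(np.radians(yaw)),np.sin(np.radians(yaw))
    T=R.from_matrix(np.array([[c,sn,0],[sn,-c,0],[0,0,-1]]).astype(float))*R.from_rotvec([0,-tilt,0])
    C=R.from_quat(s["tcp_rot"]); 
    print("t%.2f"%s["time"],"tcp",np.round(s["tcp_pos"],4),"shift",np.round(C.inv().apply(np.array(pos)-s["tcp_pos"]),4),"turn",np.round((C.inv()*T).as_rotvec(),3),"F",np.round(s["ft_force"],1),"w",round(s["gripper_width"],3),bot.tips_ahead)
E
python3 - <<'E'
from go import *
ci=imaging.camera_info("top")
px=lambda c:np.array(c)/5-.4+[250,130]
r=onplane(ci,px([[285,200],[283,275]]),.002)[:,:2]; l=onplane(ci,px([[155,188],[150,271]]),.014)[:,:2]
print(r,l,"w",np.linalg.norm(r[0]-r[1]),np.linalg.norm(l[0]-l[1]),"len",np.linalg.norm(r.mean(0)-l.mean(0)),"(84)")
h=r.mean(0)-l.mean(0);h/=np.linalg.norm(h);back=r.mean(0)-.094*h;print("head",np.degrees(np.arctan2(h[1],h[0])),"back",back)
foot=np.array([.5648,-.0268]);v=foot-back;print("to foot",np.degrees(np.arctan2(v[1],v[0])),np.linalg.norm(v))
go([.585,.215,.2],87,.1)
print(R.from_quat(bot.read_state()["tcp_rot"]).as_matrix().round(3))
E
```

```text
[[0.60619275 0.06845903]
 [0.55774287 0.06567269]] [[0.60442296 0.1491796 ]
 [0.55116834 0.14705204]] w 0.0485299373761923 0.053297097747185725 len 0.08115727060100164 (84)
head -87.05322100201595 back [0.57713543 0.16094157]
to foot -93.75917618726999 0.1881463761664032
t0.10 tcp [0.1422 0.6334 0.241 ] shift [-0.5237 -0.3112  0.0418] turn [ 0.068 -0.081  1.401] F [ 0.3  0.3 -0.9] w 0.086 0.011
[[-0.976  0.219 -0.   ]
 [ 0.219  0.976 -0.002]
 [-0.    -0.002 -1.   ]]
```

>>> move_arm --rows '[0.3,0,0,-0.05,0,0,0,0.3,0,0,-0.1,0,0,0,0.3,-0.04,-0.024,-0.1,0,0,0.14,0.3,-0.08,-0.048,-0.1,0,0,0.28,0.3,-0.12,-0.072,-0.1,0,0,0.42,0.3,-0.16,-0.096,-0.1,0,0,0.56,0.3,-0.2,-0.12,-0.1,0,0,0.7,0.3,-0.24,-0.144,-0.1,0,0,0.84,0.3,-0.28,-0.168,-0.1,0,0,0.98,0.3,-0.32,-0.192,-0.1,0,0,1.12]'

```text
time: 1.1
tcp_pos: [0.4133, 0.375, 0.3419]
tcp_rot: [0.623, 0.782, -0.0, -0.0]
ft_force: [1.1, 0.5, -0.2]
gripper_width: 0.0298
gripper_force: 0.0
```

```bash
python3 - <<'E'
from go import *
go([.578,.21,.12],89,.1)
E
```

```text
t1.10 tcp [0.4133 0.375  0.3419] shift [-0.1975  0.1239  0.2218] turn [ 0.011 -0.099  0.242] F [ 1.1  0.5 -0.2] w 0.03 0.011
```

>>> move_arm --rows '[0.3,-0.03,0.02,0.03,0,-0.03,0.08,0.3,-0.06,0.04,0.06,0,-0.06,0.16,0.3,-0.09,0.06,0.09,0.01,-0.1,0.24,0.3,-0.12,0.075,0.12,0.011,-0.1,0.242,0.3,-0.15,0.095,0.15,0.011,-0.1,0.242,0.3,-0.175,0.11,0.185,0.011,-0.1,0.242,0.3,-0.198,0.124,0.22,0.011,-0.1,0.242,0.3,-0.198,0.124,0.22,0.011,-0.1,0.242]'

```text
time: 1.9
tcp_pos: [0.5764, 0.2048, 0.1163]
tcp_rot: [0.713, 0.699, -0.042, 0.036]
ft_force: [-0.6, -1.2, 0.2]
gripper_width: 0.0297
gripper_force: 0.0
```

```bash
python3 - <<'E'
from go import *
go([.578,.2,.02],89,.1)
p,d,ci=cap("top");cv2.imwrite("pics/a.png",cv2.resize(p[120:250,220:400],None,fx=4,fy=4)[...,::-1])
E
```

```text
t1.90 tcp [0.5764 0.2048 0.1163] shift [0.0058 0.0024 0.0962] turn [-0.007  0.01  -0.001] F [-0.6 -1.2  0.2] w 0.03 0.011
```

View pics/a.png

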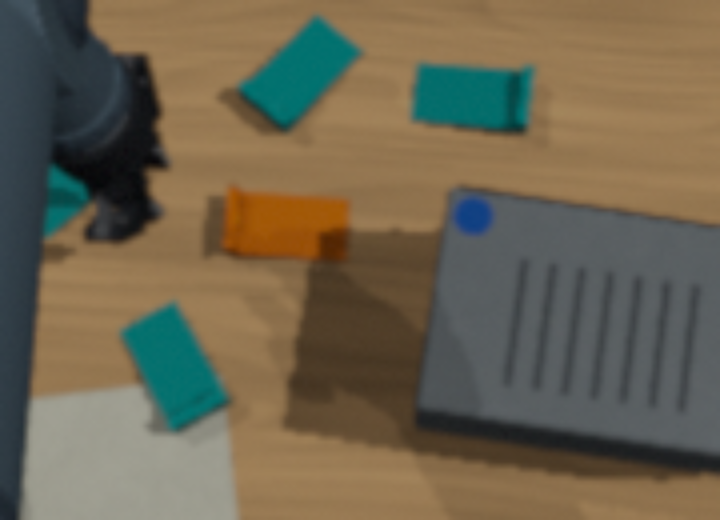

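The view shows the fingers behind the wedge tab, at about (125,190) in the crop. The wedge is unmoved and stays visible. I'll descend now.

>>> move_arm --rows '[0.3,0,0.002,0.03,0,0,0,0.3,0.003,0.002,0.06,0,0.01,0,0.3,0.006,0.002,0.085,-0.007,0.01,0,0.3,0.006,0.002,0.096,-0.007,0.01,0,0.3,0.006,0.002,0.096,-0.007,0.01,0,0.3,0.006,0.002,0.096,-0.007,0.01,0]'

```text
time: 2.55
tcp_pos: [0.5814, 0.2099, 0.0277]
tcp_rot: [0.71, 0.703, -0.028, 0.035]
ft_force: [0.6, -0.4, 1.4]
gripper_width: 0.0299
gripper_force: 0.0
```

```bash
python3 - <<'E'
from go import *
go([.577,.165,.02],89,.1)
go([.577,.155,.02],86,.1)
E
```

```text
t2.55 tcp [0.5814 0.2099 0.0277] shift [-0.0441 -0.004   0.0116] turn [ 0.011 -0.011  0.006] F [ 0.6 -0.4  1.4] w 0.03 0.011
t2.55 tcp [0.5814 0.2099 0.0277] shift [-0.054  -0.0039  0.0125] turn [ 0.016 -0.011  0.058] F [ 0.6 -0.4  1.4] w 0.03 0.011
```

>>> move_arm --rows '[0.3,-0.01,-0.004,0.003,0.011,-0.011,0.006,0.3,-0.02,-0.004,0.006,0.011,-0.011,0.006,0.3,-0.03,-0.004,0.007,0.011,-0.011,0.006,0.3,-0.035,-0.004,0.007,0.011,-0.011,0.006,0.3,-0.035,-0.004,0.007,0.011,-0.011,0.006]'

```text
time: 3.05
tcp_pos: [0.5764, 0.1709, 0.0226]
tcp_rot: [0.714, 0.699, -0.037, 0.035]
ft_force: [0.6, 0.7, -0.0]
gripper_width: 0.0298
gripper_force: 0.0
```

```bash
python3 - <<'E'
from go import *
go([.576,.155,.02],86,.1)
E
```

```text
t3.05 tcp [0.5764 0.1709 0.0226] shift [-0.0156 -0.      0.0043] turn [0.003 0.002 0.048] F [ 0.6  0.7 -0. ] w 0.03 0.011
```

>>> move_arm --rows '[0.3,-0.007,0,0.002,0,0,0.015,0.3,-0.014,0,0.003,0,0,0.03,0.3,-0.021,0,0.003,0,0,0.045,0.3,-0.028,-0.001,0.003,0,0,0.05,0.3,-0.035,-0.001,0.003,0,0,0.05,0.3,-0.041,-0.001,0.003,0,0,0.05,0.3,-0.041,-0.001,0.003,0,0,0.05]'

```text
time: 3.75
tcp_pos: [0.5743, 0.1301, 0.0236]
tcp_rot: [0.731, 0.681, -0.037, 0.036]
ft_force: [-0.1, 0.5, -0.1]
gripper_width: 0.0301
gripper_force: 0.0
```

```bash
cat > look.py <<'E'
from go import *
import sys
def seg(name,y0,x0,w,h,s,ds):
    p,d,ci=cap(name);cv2.imwrite(ds,cv2.resize(p[y0:y0+h,x0:x0+w],None,fx=s,fy=s,interpolation=cv2.INTER_CUBIC)[...,::-1]);return p,d,ci
E
python3 - <<'E'
from look import *
p,d,ci=seg("top",140,250,120,80,6,"pics/b.png")
go([.572,.09,.02],86,.1)
E
```

```text
t3.80 tcp [0.5744 0.1311 0.0236] shift [-0.0406  0.0005  0.0078] turn [ 0.003  0.002 -0.   ] F [ 0.1  0.6 -0.6] w 0.03 0.011
```

View pics/b.png

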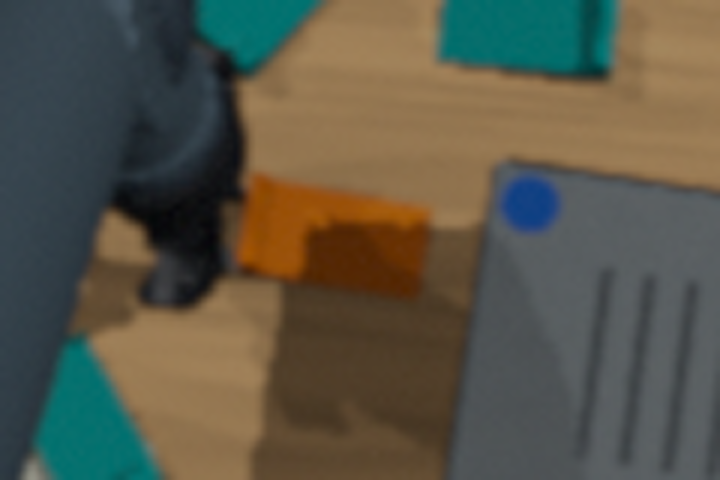

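Pushed about 35 mm. The thin edge corners are at crop (428,208) and (418,296), and the wedge has turned with the fingers.

```bash
python3 - <<'E'
from go import *
ci=imaging.camera_info("top")
px=lambda c:np.array(c)/6-.42+[250,140]
r=onplane(ci,px([[428,208],[418,296]]),.002)[:,:2]
e=r[0]-r[1];m=r.mean(0);print(r,np.linalg.norm(e),"edge normal head",np.degrees(np.arctan2(e[1],e[0]))-90)
t=np.array(bot.read_state()["tcp_pos"][:2]);print("tcp->edge mid",m-t,np.linalg.norm(m-t),np.degrees(np.arctan2(*(m-t)[::-1])))
f=np.array([.5648,-.0268]);print("edge mid->foot",f-m,np.degrees(np.arctan2(*(f-m)[::-1])))
E
```

```text
[[0.59451526 0.02249294]
 [0.54705892 0.02411795]] 0.047484154783610184 edge normal head -91.96116591689238
tcp->edge mid [-0.00360507 -0.1077572 ] 0.10781748712210608 -91.91614531395702
edge mid->foot [-0.00598709 -0.05010544] -96.81395500297161
```

>>> move_arm --rows '[0.3,-0.008,0,0.002,0,0,0.01,0.3,-0.016,0,0.003,0,0,0.017,0.3,-0.024,-0.0005,0.003,0,0,0.017,0.3,-0.032,-0.001,0.003,0,0,0.017,0.3,-0.04,-0.001,0.003,0,0,0.017,0.3,-0.048,-0.0015,0.003,0,0,0.017,0.3,-0.055,-0.002,0.003,0,0,0.017,0.3,-0.055,-0.002,0.003,0,0,0.017]'

```text
time: 4.6
tcp_pos: [0.5684, 0.0752, 0.0262]
tcp_rot: [0.736, 0.675, -0.036, 0.036]
ft_force: [0.1, -0.2, 0.2]
gripper_width: 0.0298
gripper_force: 0.0
```

```bash
python3 - <<'E'
from look import *
p,d,ci=seg("top",140,280,100,70,7,"pics/c.png")
go([.570,.055,.02],85,.1)
from meas import meas
r=meas(p,d,ci);print(r["dot"],r["plane"])
E
```

```text
t4.65 tcp [0.5686 0.0762 0.0262] shift [-0.0203  0.0032  0.0083] turn [0.005 0.002 0.   ] F [-0.3  0.6  0.4] w 0.03 0.011
[ 0.56503293 -0.02711234  0.13      ] [-0.00145184 -0.00235775  0.12886739]
```

View pics/c.png

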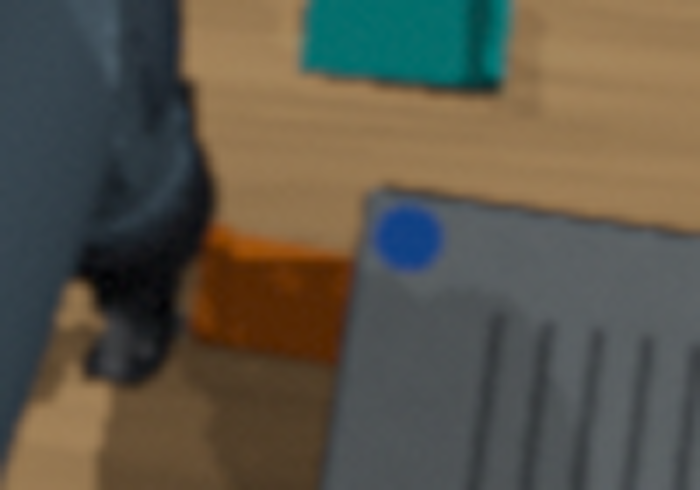

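The wedge's thin end has gone under the case. Its sides meet the case edge at crop (350,258) and (335,358). I'll check the lateral alignment.

```bash
python3 - <<'E'
from go import *
ci=imaging.camera_info("top")
px=lambda c:np.array(c)/7-.43+[280,140]
r=onplane(ci,px([[350,258],[335,358]]),.007)[:,:2]; l=onplane(ci,px([[190,334]]),.012)[:,:2]
print(r,np.linalg.norm(r[0]-r[1]),l)
m=r.mean(0);f=np.array([.5648,-.0268]);print("mid->foot",f-m,np.degrees(np.arctan2(*(f-m)[::-1])))
e=r[1]-l[0];print("side head",np.degrees(np.arctan2(e[1],e[0])))
E
```

```text
[[ 0.58816881 -0.00501778]
 [ 0.54210566 -0.00161666]] 0.046188537100995845 [[0.54693664 0.0628375 ]]
mid->foot [-0.00033724 -0.02348278] -90.82277060790096
side head -94.28642434323756
```

>>> move_arm --rows '[0.3,-0.005,0,0.002,0,0,0,0.3,-0.01,0,0.004,0,0,0,0.3,-0.015,0.0005,0.006,0,0,0,0.3,-0.02,0.001,0.006,0,0,0,0.3,-0.02,0.001,0.006,0,0,0]'

```text
time: 5.15
tcp_pos: [0.5675, 0.055, 0.022]
tcp_rot: [0.736, 0.675, -0.036, 0.036]
ft_force: [-0.0, 0.2, 0.6]
gripper_width: 0.03
gripper_force: 0.0
```

>>> move_arm --rows '[0.3,-0.002,0,0,0,0,0,0.3,-0.003,0,0,0,0,0,0.3,-0.004,0,0,0,0,0,0.3,-0.004,0,0,0,0,0]'

```text
time: 5.55
tcp_pos: [0.5674, 0.0529, 0.0225]
tcp_rot: [0.736, 0.675, -0.036, 0.036]
ft_force: [0.3, 0.3, 0.1]
gripper_width: 0.0298
gripper_force: 0.0
```

```bash
python3 - <<'E'
from look import *
p,d,ci=cap("top")
go([.567,.045,.02],85,.1)
from meas import meas
r=meas(p,d,ci);print(r["dot"],r["psurect"],r["plane"])
E
```

```text
t5.60 tcp [0.5675 0.0529 0.0225] shift [-0.0076  0.0002  0.0033] turn [0.005 0.001 0.002] F [ 0.  -0.3 -0.2] w 0.03 0.011
[ 0.56503293 -0.02711234  0.13      ] ((495.7008361816406, -121.60713958740234), (237.2700653076172, 163.28233337402344), 85.3860855102539) [ 6.93609874e-05 -1.19249205e-03  1.28284122e-01]
```

>>> move_arm --rows '[0.3,-0.002,0,0.001,0,0,0,0.3,-0.004,0,0.001,0,0,0,0.3,-0.004,0,0.001,0,0,0,0.3,-0.004,0,0.001,0,0,0]'

```text
time: 6.0
tcp_pos: [0.5671, 0.0484, 0.0219]
tcp_rot: [0.736, 0.675, -0.036, 0.036]
ft_force: [-0.8, -0.7, -0.1]
gripper_width: 0.0299
gripper_force: 0.0
```

>>> move_arm --rows '[0.3,-0.002,0,0,0,0,0,0.3,-0.002,0,0,0,0,0,0.3,-0.002,0,0,0,0,0]'

```text
time: 6.3
tcp_pos: [0.567, 0.0475, 0.022]
tcp_rot: [0.736, 0.676, -0.036, 0.036]
ft_force: [-0.2, 2.0, -2.3]
gripper_width: 0.0302
gripper_force: 1.0
```

>>> move_arm --rows '[0.3,-0.002,0,0,0,0,0,0.3,-0.002,0,0,0,0,0,0.3,-0.002,0,0,0,0,0]'

```text
time: 6.6
tcp_pos: [0.5669, 0.047, 0.0221]
tcp_rot: [0.735, 0.676, -0.035, 0.035]
ft_force: [0.7, 5.0, -2.2]
gripper_width: 0.03
gripper_force: 2.7
```

>>> move_arm --rows '[0.3,-0.001,0,0,0,0,0,0.3,-0.002,0,0,0,0,0,0.3,-0.002,0,0,0,0,0]'

```text
time: 6.9
tcp_pos: [0.5669, 0.0468, 0.0223]
tcp_rot: [0.735, 0.676, -0.034, 0.035]
ft_force: [0.1, 7.8, -3.6]
gripper_width: 0.03
gripper_force: 3.7
```

```bash
python3 - <<'E'
from look import *
p,d,ci=cap("top")
go([.567,.045,.02],85,.1)
from meas import meas
r=meas(p,d,ci);print(r["dot"],r["psurect"],r["plane"])
E
```

```text
t6.95 tcp [0.5669 0.0468 0.0222] shift [-0.0016  0.0003  0.0024] turn [ 0.005 -0.003  0.004] F [ 0.6  7.5 -3.1] w 0.03 0.011
[ 0.56503293 -0.02711234  0.13      ] ((495.6516418457031, -121.65213012695312), (237.21864318847656, 163.26828002929688), 85.41348266601562) [-0.00033245 -0.00072278  0.12857689]
```

>>> move_arm --rows '[0.3,-0.001,0,0,0,0,0,0.3,-0.002,0,0,0,0,0,0.3,-0.002,0,0,0,0,0]'

```text
time: 7.25
tcp_pos: [0.5672, 0.0449, 0.0226]
tcp_rot: [0.735, 0.677, -0.034, 0.035]
ft_force: [0.7, 6.2, -3.7]
gripper_width: 0.03
gripper_force: 3.7
```

```bash
python3 - <<'E'
from look import *
p,d,ci=seg("scene",200,220,160,90,5,"pics/d.png")
p,d,ci=cap("top")
go([.567,.045,.02],85,.1)
from meas import meas
r=meas(p,d,ci);print(r["dot"],r["psurect"],r["plane"])
E
```

```text
t7.35 tcp [0.5673 0.0449 0.0226] shift [ 0.0004 -0.0003  0.0026] turn [ 0.006 -0.003  0.004] F [ 2.   7.6 -2.4] w 0.03 0.011
[ 0.5659045  -0.02872382  0.13      ] ((495.30120849609375, -123.12194061279297), (237.2527313232422, 163.13092041015625), 84.96727752685547) [ 0.00104774 -0.00066253  0.12791364]
```

View pics/d.png

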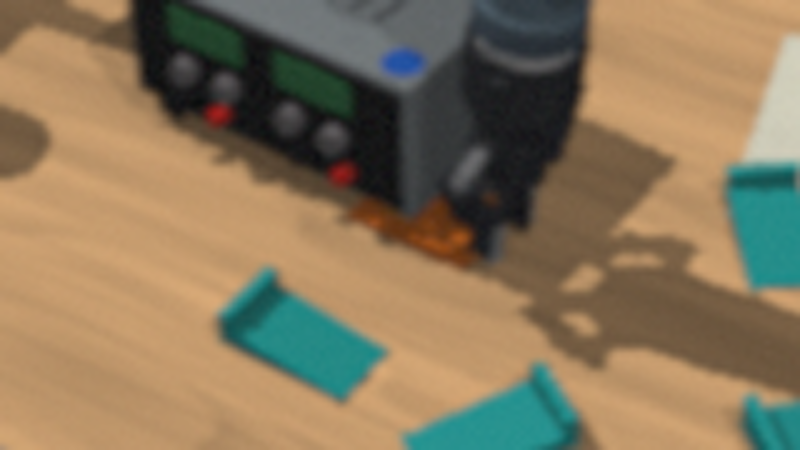

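The wedge bites at about 7 N. It sits under the corner, with the foot at wedge x of about +12, and the supply has only just begun to creep by 1.6 mm. I'll back off now.

>>> move_arm --rows '[0.3,0.005,0,0,0,0,0,0.3,0.015,0,0,0,0,0,0.3,0.03,0,0,0,0,0,0.3,0.045,0,-0.01,0,0,0,1,0.045,0,-0.05,0,0,0,1,0.045,0,-0.1,0,0,0,1,0.045,0,-0.15,0,0.05,0,1,0.045,0,-0.18,0,0.1,0,1,0.045,0,-0.18,0,0.1,0]'

```text
time: 8.25
tcp_pos: [0.5756, 0.1036, 0.2044]
tcp_rot: [0.737, 0.676, 0.007, 0.005]
ft_force: [1.5, 0.2, 1.0]
gripper_width: -0.0001
gripper_force: 0.0
```

```bash
python3 - <<'E'
from look import *
p,d,ci=seg("top",140,270,110,70,7,"pics/e.png")
from meas import meas
r=meas(p,d,ci);print(r["dot"],r["psurect"],r["plane"])
x,y=r["dot"][:2]
go([x,y,.17],85,0); go([x,y,.14],85,0)
E
```

```text
[ 0.56582338 -0.02843562  0.13      ] ((495.2350769042969, -123.11872863769531), (237.38507080078125, 163.2425537109375), 85.08924102783203) [ 0.00051072 -0.00041999  0.12823147]
t8.30 tcp [0.5734 0.1039 0.2012] shift [-0.1326  0.0035  0.031 ] turn [ 0.011 -0.002  0.001] F [-0.5 -0.8 -0.1] w 0.0 0.011
t8.30 tcp [0.5734 0.1039 0.2012] shift [-0.1326  0.0031  0.061 ] turn [ 0.011 -0.002  0.001] F [-0.5 -0.8 -0.1] w 0.0 0.011
```

View pics/e.png

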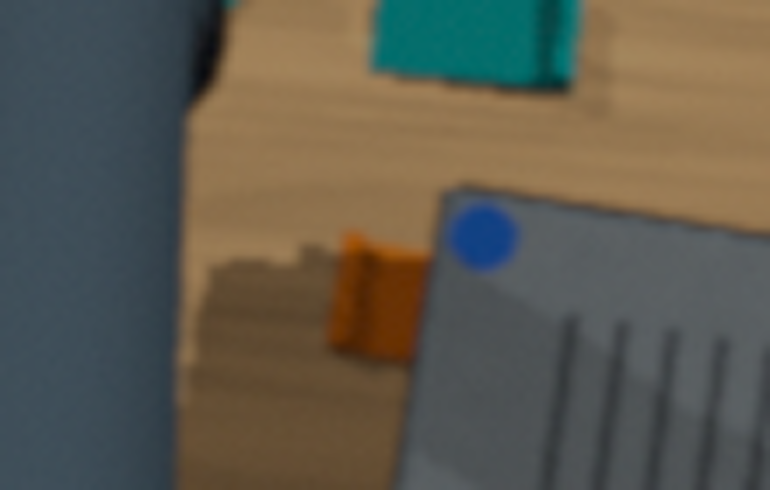

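The wedge stayed in place after release, with the tab's top back corners at crop (347,232) and (332,348). I'll check where the foot sits in the wedge frame.

```bash
python3 - <<'E'
from go import *
ci=imaging.camera_info("top")
px=lambda c:np.array(c)/7-.43+[270,140]
r=onplane(ci,px([[346,231],[331,347]]),.026)[:,:2]
e=r[0]-r[1];m=r.mean(0);a=np.arctan2(e[1],e[0])-np.pi/2;h=np.array([np.cos(a),np.sin(a)])
f=np.array([.5655,-.0284]);d=f-m;print(r,np.linalg.norm(e),np.degrees(a),"foot in wedge",d@h-.047,d@np.array([-h[1],h[0]]))
E
```

```text
[[0.59277762 0.02833027]
 [0.54017345 0.03085551]] 0.05266474935997004 -92.74835283411966 foot in wedge 0.010972961616836502 0.0018063110239530836
```

>>> move_arm --rows '[1,-0.03,0.001,0,0.011,0,0,1,-0.06,0.002,0,0.011,0,0,1,-0.09,0.003,0,0.011,0,0,1,-0.115,0.003,0.01,0.011,0,0,1,-0.132,0.003,0.025,0.011,0,0,1,-0.132,0.003,0.035,0.011,0,0,1,-0.132,0.003,0.045,0.011,0,0,1,-0.132,0.003,0.05,0.011,0,0,1,-0.132,0.003,0.05,0.011,0,0]'

```text
time: 9.2
tcp_pos: [0.5624, -0.026, 0.1461]
tcp_rot: [0.735, 0.678, -0.004, -0.003]
ft_force: [0.8, -0.3, -0.7]
gripper_width: -0.0001
gripper_force: 0.0
```

>>> move_arm --rows '[1,0,0.002,0.002,0,0,0,1,0,0.002,0.004,0,0,0,1,0,0.002,0.006,0,0,0,1,0,0.002,0.007,0,0,0,1,0,0.002,0.007,0,0,0]'

```text
time: 9.7
tcp_pos: [0.5654, -0.0281, 0.1412]
tcp_rot: [0.737, 0.676, -0.002, -0.002]
ft_force: [-1.7, 0.4, 4.0]
gripper_width: 0.0001
gripper_force: 1.9
```

>>> move_arm --rows '[1,0,0,0.001,0,0,0,1,0,0,0.002,0,0,0,1,0,0,0.003,0,0,0,1,0,0,0.003,0,0,0,1,0,0,0.003,0,0,0]'

```text
time: 10.2
tcp_pos: [0.5657, -0.028, 0.1409]
tcp_rot: [0.737, 0.676, -0.002, -0.003]
ft_force: [-6.6, 1.5, 18.2]
gripper_width: 0.0001
gripper_force: 9.0
```

>>> move_arm --rows '[1,0,0,-0.001,0,0,0,1,0,0,-0.001,0,0,0,1,0,0,-0.001,0,0,0,1,0,0,-0.001,0,0,0,1,0,0,-0.001,0,0,0,1,0,0,-0.001,0,0,0,1,0,0,-0.001,0,0,0]'

```text
time: 10.9
tcp_pos: [0.5656, -0.0281, 0.141]
tcp_rot: [0.737, 0.676, -0.002, -0.002]
ft_force: [-4.5, 0.5, 13.3]
gripper_width: -0.0003
gripper_force: 6.7
```

```bash
python3 - <<'E'
from look import *
p,d,ci=cap("top")
from meas import meas
r=meas(p,d,ci);print(r["psurect"],r["plane"],bot.read_state()["ft_force"])
E
```

```text
Traceback (most recent call last):
  File "meas.py", line 6, in meas
    n,l,st,c=cv2.connectedComponentsWithStats(m.astype(np.uint8)); k=1+np.argmax(st[1:,4]); m=l==k
                                                                       ~~~~~~~~~^^^^^^^^^^
ValueError: attempt to get argmax of an empty sequence
```

The tips held steady at z=0.141 under 13–18 N for about a second, so the supply does not rock. Now I'll move clear.

>>> move_arm --rows '[1,0,0,-0.004,0,0,0,1,0,0,-0.015,0,0,0,1,0,0,-0.05,0,0,0,1,0,0,-0.1,0,0,0,1,0.04,0,-0.12,0,0,0,1,0.08,0,-0.12,0,0,0,1,0.12,0,-0.12,0,0,0,1,0.16,0,-0.12,0,0,0,1,0.18,0,-0.12,0,0,0,1,0.18,0,-0.12,0,0,0]'

```text
time: 11.95
tcp_pos: [0.5805, 0.1558, 0.2578]
tcp_rot: [0.734, 0.679, -0.003, -0.002]
ft_force: [-0.2, -0.1, 0.1]
gripper_width: 0.0003
gripper_force: 0.0
```

```bash
python3 - <<'E'
from look import *
p,d,ci=seg("top",140,270,110,70,7,"pics/f.png")
from meas import meas
r=meas(p,d,ci);print(r["dot"],r["psurect"],r["plane"],bot.read_state()["ft_force"])
E
```

```text
[ 0.56590912 -0.0289342   0.13      ] ((495.2421569824219, -123.1103515625), (237.35240173339844, 163.38995361328125), 85.04426574707031) [-0.00043559 -0.00078116  0.12861868] [ 0.46074006 -0.9277708   0.10567111]
```

View pics/f.png

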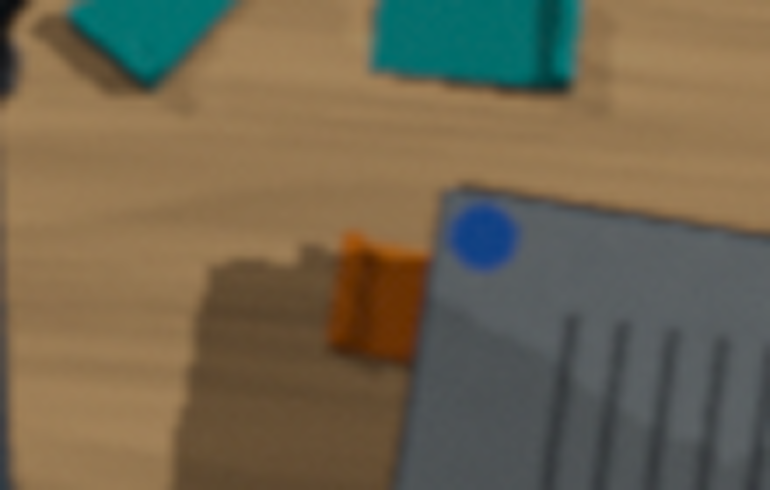

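The wedge hasn't moved since before the press, with its tab at crop (340,290). The supply is level and the arm is clear.

```bash
python3 -c "
from cell import bot
print(bot.job_done())"
```

```text
the job is handed in; nothing more can be done
None
```

The wedge is snug under the short foot, the supply stayed level under a press of up to 18 N on the blue dot, and the job is handed in with the arm clear; the supply slid about 2 mm and no verdict was returned.

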